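# Slat drying rack for a hanging pot

### The arm

A 6-joint arm with a two-finger parallel gripper is mounted at the origin on the work surface. World frame = base frame: x ahead of the robot, y to its left, z up, the work surface at z = 0. Lengths are in m, angles in rad, forces in N, time in s.
With the tool pointing down it reaches from about 0.35 to 0.85 m from the base axis. Payload 8.1 kg.
Tool frame: the origin (TCP) lies at the centre of the arm's flange, where the gripper is bolted on; the fingertips stand 186 mm ahead of it and the grasp point (between the pads) lies 167 mm ahead of it; z points along the fingers, y is the line along which they close (so a half turn about z gives the same grasp; the last joint's range is limited). The gripper opens to 93 mm and grips with 3 to 60 N. Pads are 15 mm wide; open, the fingers measure 128 mm over their backs; the gripper's body (75 mm by 188 mm) begins 65 mm behind the grasp point.
Start: joints at [1.223, 0.13, 1.488, -0, 1.523, -0.085], TCP at [0.156, 0.579, 0.405] pointing down, gripper open.
Joint ranges: [-2.96, 2.96], [-0.89, 2.26], [0.02, 2.5], [-1.34, 4.48], [0, 2.73], [-2.66, 2.66]. Speed limits (rad/s): [2.39, 2.39, 2.79, 3.14, 3.14, 3.14].

### API

Orientations are given as a rotation vector (axis times angle).
In Python, from plant import read_state, read_camera, camera_params, robot gives the robot as it stands.
- The arm moves only by the tool carry_out, never from a script. Its argument "targets" is a list of rows, each an object of numbers: "hand": the opening in per cent of the stroke, from 0 (shut) to 100 (fully open); "x", "y", "z": the shift along the tool's x, y, z in m; "ax", "ay", "az": the turn, a rotation vector about the tool's x, y, z in rad. In form: [{"hand": .., "x": .., "y": .., "z": .., "ax": .., "ay": .., "az": ..}, ...]. A call has 1 to 8 rows; each row is the pose to reach, as a shift and turn from the pose commanded when the call began, along the tool's axes at that moment; what a row does not reach only later rows make up. A row lasts 1/8 s, in which the tool goes at most 62.5 mm and 10.7 degrees, less where a joint would pass 70% of its speed; a pose out of reach is approached as far as the arm can. A call with a gripper value outside its range is refused whole. The fingers move at their own pace and stop on an object; "newtons" is the grip in N (left out, the last holds). Time passes only in rows, so rows that repeat a pose let the fingers close. It gives the time, the measured TCP pose, the force, the opening and the grip force at its end, in the units of the state.
- read_state(): the state, without advancing time (a new reading comes with each control period).
- read_camera(name): name is "scene" or "top" or "wrist"; returns (picture, depth): 480x640x3 uint8, blue, green, red; 480x640 float32, m along the optical axis (not along the pixel's ray), 0 where there is no reading.
- camera_params(name): a dict with "fx", "fy", "cx", "cy" (pixels), "position" and "rotation" of the camera in the world. Camera axes: x right, y up, looking along -z (the intrinsics and any distortion apply to the point x, -y, -z); pixel columns grow to the right and rows downward; lengths in m; the calibration is good to about 2 mm. A picture is of the moment at which its call begins: read the wrist's pose just before it. camera_params takes no time and is no camera call; for the wrist camera it gives the pose at the moment of the call.
- robot.close_job(): hands the job in; it is judged then, once.
The state is a dict: "t": time; "q": joint angles; "dq": joint speeds; "joint_torque": joint torques, N m; "tool_pos": TCP position; "orientation": TCP orientation; "force": force on the tool from outside, world axes, zero at the start; "wrist_torque": the same for the moment, N m; "opening": finger opening in m; "gripper_force": force on a finger pad.
Only numpy, scipy, OpenCV 4.12 (cv2) and the standard library are available. Lean on these libraries where they do the work, as an engineer would, in place of code of your own. Each camera call takes 0.05 s, during which the arm holds its last target. There are 200 camera calls.

### The job

Finish the drying rack and put the hanging clay pot on it: first lay the two loose slats across the two slats already on the square board, square to them and centred over them, one on each side of the board's middle with a gap of about 35 mm between them. Then lift the pot by its wooden grip up and off the hook, without forcing it against the hook, and stand it upright over the middle of the rack, resting on both upper slats and set down rather than dropped. Leave the two lower slats and the other ware where they are.

Things in the scene. Friction and masses are not known exactly. Their poses are not given: they have to be found in the camera images.
- board: square wooden board fixed flat on the table, 200 x 200 x 12 mm, carrying the two lower slats. Origin: centre of its underside (table level); its x runs along the lower slats, its y across them (the way the upper slats must run). The rack's middle is above its origin; lower slats' tops are 30 mm, upper slats' tops 48 mm above the table.
- bearer_a: wooden slat of the lower layer, 180 x 28 x 18 mm, lying loose on the board along the board's x, centred about 55 mm to the +y side of the board's middle; stays there. Origin: centre of its underside; x along its length.
- bearer_b: wooden slat of the lower layer, 180 x 28 x 18 mm, lying loose on the board along the board's x, centred about 55 mm to the -y side of the board's middle; stays there. Origin: centre of its underside; x along its length.
- slat_c: loose wooden slat lying flat on the table to the robot's left, 180 x 28 x 18 mm (length along its x, width along its y), 60 g, same as the others. Origin: centre of its underside; z up.
- slat_d: loose wooden slat lying flat on the table to the robot's left, 180 x 28 x 18 mm (length along its x, width along its y), 60 g, same as the others. Origin: centre of its underside; z up.
- stand: steel hook stand fixed to the table: base 130 x 120 x 12 mm, post 16 mm thick, and on the post a level flat hook bar, 12 mm wide, 8 mm thick, top 185 mm above the table, reaching from the post 110 mm along the stand's -x to an upturned tip. Origin: centre of the base's underside, under the post; z up.
- hook_tip (a point): top of the upturned tip of the hook (8 x 12 mm), 20 mm above the hook bar's top, 106 mm from the post's axis towards the stand's -x.
- pot: clay pot, 102 mm wide, foot 92 mm, 70 mm high, 0.3-0.6 kg; rigid wire bail in its y-z plane (legs 106 mm apart, sloping in at 105-138 mm height) with a wooden grip on top. Hangs upright, grip's underside on the hook bar, bar through the bail along the pot's x; 57 mm free from bar to rim: raise over 20, under 57 mm to pass the tip, then move off along the stand's -x. Origin: centre of underside.
- pot_grip (a point): point in the wooden grip block on the pot's axis, 157 mm above the pot's underside, 22 mm above the block's underside, 8 mm below its top. The block is 50 mm wide along the pot's y (take it by these two ends, a finger on either side of the hook bar), 16 mm thick along x, 30 mm high.
- round_vase: bystander: round clay vase, 120 mm wide, 130 mm high. Origin: centre of its underside.
- bottle_vase: bystander: clay bottle vase, 90 mm wide, 205 mm high. Origin: centre of its underside.
- water_tub: bystander: open red tub, 90 x 120 x 60 mm. Origin: centre of its underside.
Not all that is in view belongs to the job. Leave any blue, orange or yellow look-alike of the pot alone.

How it is judged:
On the way, in this order (a step that is already met when the one before it is completed fails the run):
1. both loose slats lie across the lower two, one on each side of the middle, released (z of slat_c in the frame of board between 0.026 and 0.034 m and y of slat_c in the frame of board between -0.025 and 0.025 m and angle between the x axis of each of slat_c, slat_d and the y axis of board, either way round below 0.2 rad and angle between each of slat_c, slat_d's own z axis and vertical below 0.06 rad and linear speed of each of slat_c, slat_d below 0.02 m/s and z of slat_d in the frame of board between 0.026 and 0.034 m and y of slat_d in the frame of board between -0.025 and 0.025 m and ((x of slat_c in the frame of board between 0.015 and 0.052 m and x of slat_d in the frame of board between -0.052 and -0.015 m) or (x of slat_c in the frame of board between -0.052 and -0.015 m and x of slat_d in the frame of board between 0.015 and 0.052 m)) and horizontal distance between slat_c and slat_d between 0.048 and 0.084 m and contact force between each of slat_c, slat_d and the fingers below 0.1 N), for 0.2 s.
2. the pot is off the hook and clear of the stand, held up (contact force between pot and stand below 0.05 N and x of pot in the frame of stand below -0.125 m and height (world z) of pot above 0.055 m), for 0.1 s.
At the end, for the whole second after the job is handed in: Upper slats flat on the lower two, square to 0.2 rad, centred lengthwise to 25 mm, on opposite sides 15-52 mm from the middle, 48-84 mm apart (centres); lower slats within 15 mm of their start; pot upright, at rest on both upper slats, within 22 mm of the middle (z of slat_c in the frame of board between 0.026 and 0.034 m and y of slat_c in the frame of board between -0.025 and 0.025 m and angle between the x axis of each of slat_c, slat_d and the y axis of board, either way round below 0.2 rad and angle between each of slat_c, slat_d, pot's own z axis and vertical below 0.06 rad and linear speed of each of slat_c, slat_d, pot below 0.02 m/s and z of slat_d in the frame of board between 0.026 and 0.034 m and y of slat_d in the frame of board between -0.025 and 0.025 m and ((x of slat_c in the frame of board between 0.015 and 0.052 m and x of slat_d in the frame of board between -0.052 and -0.015 m) or (x of slat_c in the frame of board between -0.052 and -0.015 m and x of slat_d in the frame of board between 0.015 and 0.052 m)) and horizontal distance between slat_c and slat_d between 0.048 and 0.084 m and distance of each of bearer_a, bearer_b from where it was at the start of the episode below 0.015 m and horizontal distance between pot and board below 0.022 m and height (world z) of pot between 0.044 and 0.053 m and angular speed of pot below 0.1 rad/s and contact force between pot and slat_c above 0.1 N and contact force between pot and slat_d above 0.1 N); the robot touches nothing.
It fails at once if the pot is forced against the hook stand (over 25 N) (contact force between pot and stand above 25 N).
It fails at once if the pot falls freely (more than about 1 cm) (contact force between pot and anything else below 0.05 N and linear speed of pot above 0.45 m/s).
It fails at once if the pot is tipped over (angle between pot's own z axis and vertical above 0.7 rad).
It fails at once if other ware is moved by more than 30 mm (distance of any of round_vase, bottle_vase, water_tub from where it was at the start of the episode above 0.03 m).
It also fails if it takes over 72 s, if anything falls off the work surface, if the arm or the gripper's body presses on something with over 40 N, if the wrist force passes 120 N, or if a joint passes its speed limit or range.

## Working session

There is one attempt and no reset: what is moved stays moved. The work goes in short steps, Python scripts to look and compute and a tool call to move; the robot and the scene stay as the last step left them, time stands still between calls to the robot, and variables do not carry over. Pictures are saved under pics/ and viewed, at most 10 in all, crops included, and the job is handed in when it is done.

Besides the shell and the picture viewer there is one more tool, called after "Call:" in YAML: its name, and indented under it one key for each argument. carry_out: Moves the arm, as the interface text tells. Its arguments: {"type":"object","properties":{"targets":{"type":"array","items":{"type":"object","properties":{"hand":{"type":"number"},"x":{"type":"number"},"y":{"type":"number"},"z":{"type":"number"},"ax":{"type":"number"},"ay":{"type":"number"},"az":{"type":"number"}}}},"newtons":{"type":"number"}},"required":["targets"]}

```bash
ls; mkdir -p pics; cat > h.py <<'E'
import numpy as np, cv2
from scipy.spatial.transform import Rotation as R
from plant import read_state, read_camera, camera_params, robot
def pts(name,d):
    p=camera_params(name); v,u=np.mgrid[0:480,0:640]
    X=np.stack([(u-p['cx'])/p['fx']*d,-(v-p['cy'])/p['fy']*d,-d],-1)
    return X@np.array(rot(p)).T+np.array(p['position'])
def rot(p):
    r=np.array(p['rotation'])
    return r if r.shape==(3,3) else R.from_rotvec(r).as_matrix()
def grab(name):
    im,d=read_camera(name); return im,d,pts(name,d)
E
python3 - <<'E'
from h import *
for n in ['top','scene']:
    p=camera_params(n); print(p)
    im,d,P=grab(n); cv2.imwrite(f'pics/{n}.png',im); np.savez(n,im=im,d=d,P=P)
print(read_state())
E
```

```text
pics
{'fx': 455.26855868155786, 'fy': 455.26855868155786, 'cx': 321.7036969327179, 'cy': 240.83105491497068, 'position': array([ 0.31860351, -0.11383561,  1.26405738]), 'rotation': array([ 0.12185216, -0.12286822, -1.58732281])}
{'fx': 450.43163864619, 'fy': 450.43163864619, 'cx': 328.6261037377802, 'cy': 237.6554716520317, 'position': array([ 1.14384355, -0.412804  ,  0.89245832]), 'rotation': array([0.6577203 , 0.4215494 , 1.03823698])}
{'t': 0.1, 'q': array([ 1.22261844e+00,  1.31081748e-01,  1.48915551e+00, -2.72846686e-05,
        1.52297271e+00, -8.53698036e-02]), 'dq': array([ 2.73738842e-04, -2.62380967e-03, -1.76793306e-03, -1.23869611e-03,
       -8.54441647e-06,  4.40916336e-04]), 'joint_torque': array([ 1.66921618e-03, -5.61345291e+01, -4.93094122e+01,  7.69387675e-02,
        2.91632919e-02, -1.88870598e-05]), 'tool_pos': array([0.15577433, 0.57922148, 0.40380258]), 'orientation': array([-4.11586694e-01, -3.11418951e+00,  2.48997387e-03]), 'force': array([-0.80896645,  0.23264028,  0.44865493]), 'wrist_torque': array([-0.01277269,  0.04709405,  0.01373676]), 'gripper_force': 0.0, 'opening': 0.09317648298964079}
```

View pics/top.png

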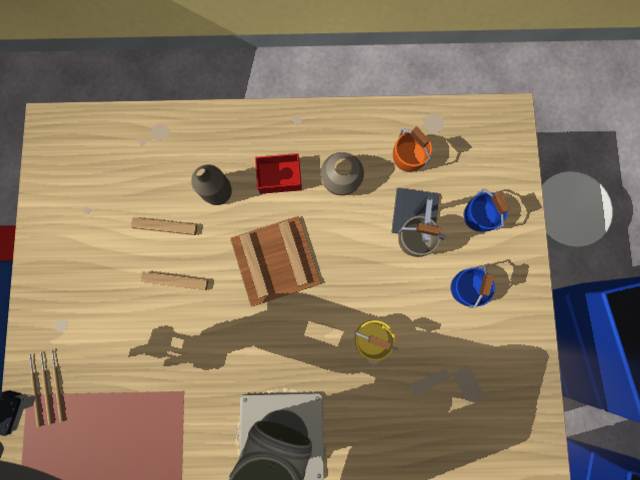

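View pics/scene.png

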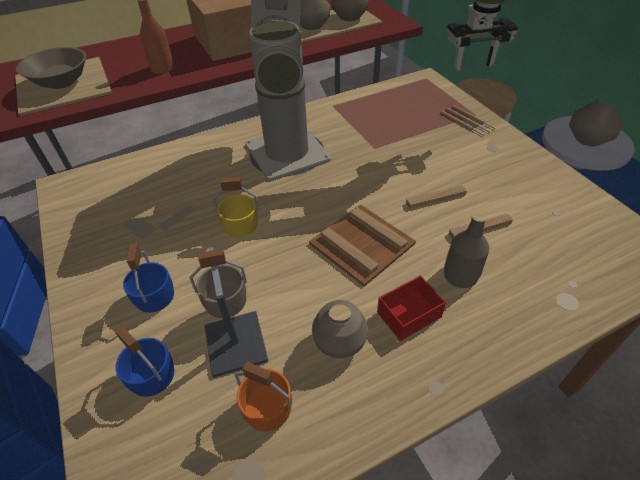

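Top view: the loose slats are at (166,226) and (175,280), and the board with its two bearers is at (277,260). Pot candidates are grey (420,235), orange (412,150), blue (486,210) and (472,287), and yellow (374,340). The grey one hangs on the hook of the steel stand (415,210), so it is the pot. The bottle, tub and round vase stand beyond the board.

```bash
python3 - <<'E'
from h import *
z=np.load('top.npz'); P=z['P'];im=z['im']
def rect(roi,lo,hi,name):
    c0,r0,c1,r1=roi; q=P[r0:r1,c0:c1].reshape(-1,3); q=q[(q[:,2]>lo)&(q[:,2]<hi)]
    b=cv2.minAreaRect((q[:,:2]*1000).astype(np.float32)); bp=cv2.boxPoints(b)
    e=bp[1]-bp[0]; f=bp[2]-bp[1]; l=e if e@e>f@f else f
    print(name,len(q),np.round(b[0],1),np.round(b[1],1),'ang long',round(np.degrees(np.arctan2(l[1],l[0])),1),'z',np.round(np.median(q[:,2]),4))
print('table',np.median(P[300:310,60:120,2]), np.median(P[330:340,480:520,2]))
rect((120,210,210,243),.010,.03,'slat1'); rect((132,262,220,298),.010,.03,'slat2')
rect((225,210,330,312),.006,.022,'board')
rect((270,210,325,295),.023,.045,'bearR'); rect((230,225,272,305),.023,.045,'bearL')
rect((385,180,450,235),.006,.018,'base')
rect((405,215,455,245),.235,.30,'grip?')
rect((405,180,455,260),.175,.215,'hook/tip')
im2=cv2.resize(im[175:265,375:465],(600,600),interpolation=cv2.INTER_CUBIC)
cv2.imwrite('pics/crop1.png',im2)
q=P[215:245,405:455]; print(np.round(q[::3,::4,2],3))
S=np.load('scene.npz'); P2=S['P']; c=S['im'][235:370,170:290]; cv2.imwrite('pics/crop2.png',cv2.resize(c,(533,600),interpolation=cv2.INTER_CUBIC))
E
```

```text
table 0.0007821188412364677 0.0010759445558057301
slat1 667 [566.4 325.5] [181.9  29.4] ang long 82.4 z 0.0187
slat2 682 [413.2 291.4] [181.6  28. ] ang long 81.6 z 0.0187
board 3927 [465.3   9.2] [290.6 282.2] ang long 88.9 z 0.0128
bearR 668 [482.  -35.7] [179.8  28.1] ang long 16.7 z 0.0311
bearL 697 [451.   70.7] [179.9  28.6] ang long 17.2 z 0.0307
base 1111 [ 606.8 -388.1] [180.  146.7] ang long 88.8 z 0.0128
grip? 0 [0. 0.] [0. 0.] ang long 0.0 z nan
hook/tip 363 [ 538.  -362.4] [111.3  69.8] ang long 10.9 z 0.1877
[[ 1.100e-02  1.000e-02  1.300e-02  1.200e-02  1.600e-02  1.790e-01
   1.870e-01  1.100e-02  2.000e-03 -3.000e-03 -2.000e-03 -1.000e-03
  -1.000e-03]
 [ 1.500e-02  1.800e-02  1.220e-01  1.070e-01  1.090e-01  1.860e-01
   1.860e-01  1.400e-02  1.000e-03 -0.000e+00 -2.000e-03  4.000e-03
   2.000e-03]
 [ 1.300e-02  9.800e-02  7.900e-02  7.500e-02  7.600e-02  1.840e-01
   1.840e-01  1.230e-01 -3.000e-03  2.000e-03 -4.000e-03  6.000e-03
   0.000e+00]
 [ 1.220e-01  1.264e+00  5.600e-02  6.000e-02  2.200e-01  2.160e-01
   1.860e-01  1.140e-01  3.000e-03  4.000e-03 -2.000e-
[... 301 characters left out ...]
3 -1.000e-03
  -0.000e+00]
 [ 6.000e-02  6.000e-02  5.600e-02  5.800e-02  5.900e-02  1.860e-01
   1.970e-01  2.030e-01  2.130e-01  5.000e-03 -3.000e-03  1.000e-03
  -1.000e-03]
 [ 6.000e-02  5.600e-02  5.900e-02  6.000e-02  6.200e-02  2.070e-01
   6.000e-02  7.700e-02  1.120e-01  1.264e+00  1.630e-01 -2.000e-03
   3.000e-03]
 [ 5.600e-02  6.100e-02  5.600e-02  5.800e-02  5.700e-02  2.050e-01
   2.080e-01  7.100e-02  1.120e-01  1.340e-01  1.000e-03 -0.000e+00
  -2.000e-03]
 [ 5.900e-02  5.800e-02  5.600e-02  5.500e-02  6.100e-02  5.400e-02
   5.600e-02  7.200e-02  1.200e-01 -2.000e-03  3.000e-03  0.000e+00
  -2.000e-03]]
  return _methods._mean(a, axis=axis, dtype=dtype,
  ret = ret.dtype.type(ret / rcount)
```

View pics/crop1.png

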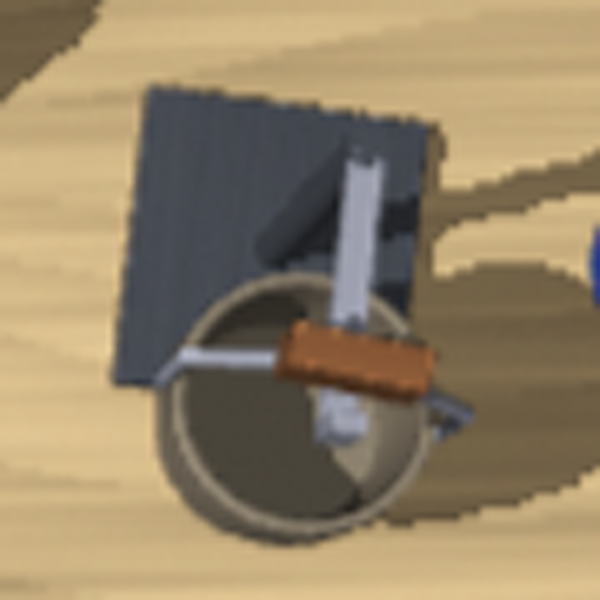

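View pics/crop2.png

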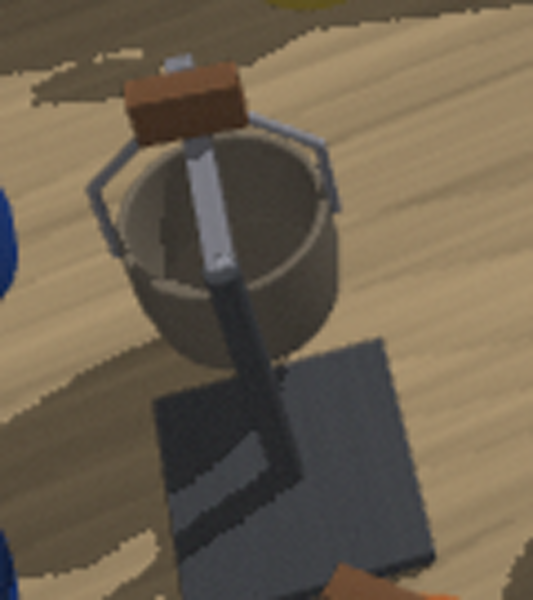

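The crops confirm that the grey pot's brown grip sits on the hook bar, with the grip top at about z = 0.215. Next I work out the moves to slat 1.

```bash
cat >> h.py <<'E'
def go(x,y,z,deg):
    """tool-frame shift and az to TCP x,y,z with tool y axis at world angle deg (mod 180), tool down"""
    s=read_state(); M=R.from_rotvec(s['orientation']).as_matrix()
    d=M.T@(np.array([x,y,z])-s['tool_pos'])
    cur=np.degrees(np.arctan2(M[1,1],M[0,1])); a=(cur-deg+90)%180-90
    # correct tilt as well
    t=np.radians(cur-a); Y=np.array([np.cos(t),np.sin(t),0]); Z=np.array([0,0,-1.])
    T=np.stack([np.cross(Y,Z),Y,Z],1); w=R.from_matrix(M.T@T).as_rotvec()
    print('shift',np.round(d,4),'turn',np.round(w,3),'cur',round(cur,1),'q6',round(s['q'][5],2),'t',round(s['t'],2),'pos',np.round(s['tool_pos'],4),'open',round(s['opening'],4))
E
python3 - <<'E'
from h import *
go(.566,.3255,.29,-7.6)
E
```

```text
shift [-0.4621 -0.1383  0.114 ] turn [-1.000e-03  1.000e-03  1.441e+00] cur 74.9 q6 -0.09 t 0.1 pos [0.1558 0.5792 0.4038] open 0.0932
```

Call:
carry_out:
  targets:
    - {"hand": 80,"x": -0.462,"y": -0.138,"z": 0.114,"az": 1.441}
    - {"hand": 80,"x": -0.462,"y": -0.138,"z": 0.114,"az": 1.441}
    - {"hand": 80,"x": -0.462,"y": -0.138,"z": 0.114,"az": 1.441}
    - {"hand": 80,"x": -0.462,"y": -0.138,"z": 0.114,"az": 1.441}
    - {"hand": 80,"x": -0.462,"y": -0.138,"z": 0.114,"az": 1.441}
    - {"hand": 80,"x": -0.462,"y": -0.138,"z": 0.114,"az": 1.441}
    - {"hand": 80,"x": -0.462,"y": -0.138,"z": 0.114,"az": 1.441}
    - {"hand": 80,"x": -0.462,"y": -0.138,"z": 0.114,"az": 1.441}

```text
schema error: expected keys hand, x, y, z, ax, ay, az
```

Call:
carry_out:
  targets:
    - {"hand": 80}
    - {"hand": 80}

```text
schema error: expected keys hand, x, y, z, ax, ay, az
```

```bash
cat >> h.py <<'E'
def recttall(im,P,lo,hi,box=None):
    q=P.reshape(-1,3); m=(q[:,2]>lo)&(q[:,2]<hi)
    if box: m&=(q[:,0]>box[0])&(q[:,0]<box[1])&(q[:,1]>box[2])&(q[:,1]<box[3])
    q=q[m]; b=cv2.minAreaRect((q[:,:2]*1000).astype(np.float32)); bp=cv2.boxPoints(b)
    e=bp[1]-bp[0]; f=bp[2]-bp[1]; l=e if e@e>f@f else f
    print(len(q),np.round(b[0],1),np.round(b[1],1),'ang',round(np.degrees(np.arctan2(l[1],l[0])),1),'z',np.round(np.median(q[:,2]),4))
E
python3 - <<'E'
from h import *
go(.566,.3255,.19,-7.6)
im,d,P=grab('wrist'); cv2.imwrite('pics/w1.png',im)
recttall(im,P,.010,.03,(.5,.63,.2,.45))
E
```

```text
shift [-0.4621 -0.1381  0.214 ] turn [-1.000e-03  1.000e-03  1.441e+00] cur 74.9 q6 -0.09 t 0.1 pos [0.1558 0.5792 0.4038] open 0.0932
0 [0. 0.] [0. 0.] ang 0.0 z nan
  return _methods._mean(a, axis=axis, dtype=dtype,
  ret = ret.dtype.type(ret / rcount)
```

View pics/w1.png

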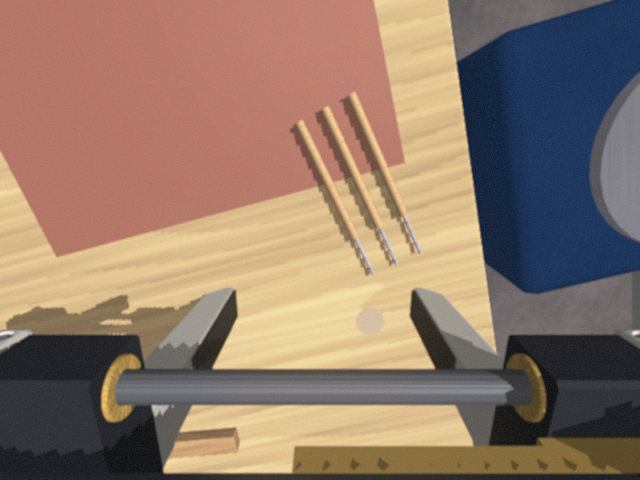

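The call was refused because every row needs all the keys, so this picture still shows the start pose: fingers at (200,340) and (440,340), with brushes ahead.

Call:
carry_out:
  targets:
    - {"hand": 80,"x": -0.462,"y": -0.138,"z": 0.114,"ax": 0,"ay": 0,"az": 1.441}
    - {"hand": 80,"x": -0.462,"y": -0.138,"z": 0.114,"ax": 0,"ay": 0,"az": 1.441}
    - {"hand": 80,"x": -0.462,"y": -0.138,"z": 0.114,"ax": 0,"ay": 0,"az": 1.441}
    - {"hand": 80,"x": -0.462,"y": -0.138,"z": 0.114,"ax": 0,"ay": 0,"az": 1.441}
    - {"hand": 80,"x": -0.462,"y": -0.138,"z": 0.114,"ax": 0,"ay": 0,"az": 1.441}
    - {"hand": 80,"x": -0.462,"y": -0.138,"z": 0.114,"ax": 0,"ay": 0,"az": 1.441}
    - {"hand": 80,"x": -0.462,"y": -0.138,"z": 0.114,"ax": 0,"ay": 0,"az": 1.441}
    - {"hand": 80,"x": -0.462,"y": -0.138,"z": 0.114,"ax": 0,"ay": 0,"az": 1.441}

```text
t: 1.15
tool_pos: [0.5677, 0.3246, 0.2899]
orientation: [-2.37, -2.062, 0.001]
force: [1.4, 0.6, 0.1]
opening: 0.0742
gripper_force: 0.0
```

Call:
carry_out:
  targets:
    - {"hand": 80,"x": 0,"y": 0,"z": 0,"ax": 0,"ay": 0,"az": 0}
    - {"hand": 80,"x": 0,"y": 0,"z": 0,"ax": 0,"ay": 0,"az": 0}

```text
t: 1.4
tool_pos: [0.5659, 0.3261, 0.2902]
orientation: [-2.363, -2.069, 0.002]
force: [0.3, 0.2, 0.8]
opening: 0.0745
gripper_force: 0.0
```

```bash
python3 - <<'E'
from h import *
go(.566,.3255,.19,-7.6)
im,d,P=grab('wrist'); cv2.imwrite('pics/w2.png',im)
recttall(im,P,.010,.03,(.5,.63,.2,.45))
E
```

```text
shift [-0.0005  0.0003  0.1002] turn [-0.001  0.    -0.   ] cur -7.6 q6 0.58 t 1.4 pos [0.5659 0.3261 0.2902] open 0.0745
8023 [568.  325.7] [180.1  28. ] ang 82.4 z 0.0173
```

Call:
carry_out:
  newtons: 15
  targets:
    - {"hand": 80,"x": 0,"y": 0.001,"z": 0.05,"ax": 0,"ay": 0,"az": 0}
    - {"hand": 80,"x": 0,"y": 0.001,"z": 0.09,"ax": 0,"ay": 0,"az": 0}
    - {"hand": 80,"x": 0,"y": 0.001,"z": 0.1,"ax": 0,"ay": 0,"az": 0}
    - {"hand": 80,"x": 0,"y": 0.001,"z": 0.1,"ax": 0,"ay": 0,"az": 0}
    - {"hand": 10,"x": 0,"y": 0.001,"z": 0.1,"ax": 0,"ay": 0,"az": 0}
    - {"hand": 10,"x": 0,"y": 0.001,"z": 0.1,"ax": 0,"ay": 0,"az": 0}
    - {"hand": 10,"x": 0,"y": 0.001,"z": 0.1,"ax": 0,"ay": 0,"az": 0}
    - {"hand": 10,"x": 0,"y": 0.001,"z": 0.1,"ax": 0,"ay": 0,"az": 0}

```text
t: 2.45
tool_pos: [0.5673, 0.326, 0.1912]
orientation: [2.364, 2.069, 0.001]
force: [0.0, 0.7, 1.5]
opening: 0.0389
gripper_force: 0.0
```

Call:
carry_out:
  targets:
    - {"hand": 10,"x": 0,"y": 0,"z": 0,"ax": 0,"ay": 0,"az": 0}
    - {"hand": 10,"x": 0,"y": 0,"z": 0,"ax": 0,"ay": 0,"az": 0}
    - {"hand": 10,"x": 0,"y": 0,"z": -0.05,"ax": 0,"ay": 0,"az": 0}
    - {"hand": 10,"x": 0,"y": 0,"z": -0.1,"ax": 0,"ay": 0,"az": 0}
    - {"hand": 10,"x": 0,"y": 0,"z": -0.1,"ax": 0,"ay": 0,"az": 0}

```text
t: 3.08
tool_pos: [0.5689, 0.3269, 0.2969]
orientation: [2.362, 2.067, 0.015]
force: [-0.1, -0.3, -1.1]
opening: 0.0282
gripper_force: 15.0
```

```bash
python3 - <<'E'
from h import *
# far slat target, closing dir = board x (17 deg)
go(.4966,.0267,.29,17)
E
```

```text
shift [-0.3072 -0.032   0.005 ] turn [ 0.009 -0.003 -0.43 ] cur -7.6 q6 0.58 t 3.08 pos [0.5689 0.3269 0.2969] open 0.0282
```

Call:
carry_out:
  targets:
    - {"hand": 10,"x": -0.02,"y": -0.05,"z": 0,"ax": 0,"ay": 0,"az": -0.1}
    - {"hand": 10,"x": -0.06,"y": -0.08,"z": 0,"ax": 0,"ay": 0,"az": -0.2}
    - {"hand": 10,"x": -0.12,"y": -0.08,"z": 0,"ax": 0,"ay": 0,"az": -0.3}
    - {"hand": 10,"x": -0.18,"y": -0.07,"z": 0,"ax": 0,"ay": 0,"az": -0.43}
    - {"hand": 10,"x": -0.24,"y": -0.05,"z": 0,"ax": 0,"ay": 0,"az": -0.43}
    - {"hand": 10,"x": -0.28,"y": -0.04,"z": 0,"ax": 0,"ay": 0,"az": -0.43}
    - {"hand": 10,"x": -0.307,"y": -0.031,"z": 0,"ax": 0,"ay": 0,"az": -0.43}
    - {"hand": 10,"x": -0.307,"y": -0.031,"z": 0,"ax": 0,"ay": 0,"az": -0.43}

```text
t: 4.08
tool_pos: [0.4955, 0.0242, 0.2897]
orientation: [-1.872, -2.522, 0.002]
force: [-0.4, 0.0, -0.3]
opening: 0.0278
gripper_force: 15.0
```

Call:
carry_out:
  targets:
    - {"hand": 10,"x": 0,"y": 0,"z": 0,"ax": 0,"ay": 0,"az": 0}
    - {"hand": 10,"x": 0,"y": 0,"z": 0,"ax": 0,"ay": 0,"az": 0}
    - {"hand": 10,"x": 0,"y": 0,"z": 0,"ax": 0,"ay": 0,"az": 0}

```text
t: 4.45
tool_pos: [0.4956, 0.0267, 0.2906]
orientation: [-1.866, -2.527, -0.0]
force: [0.2, -0.3, -0.7]
opening: 0.028
gripper_force: 15.0
```

```bash
python3 - <<'E'
from h import *
go(.4966,.0267,.222,17)
im,d,P=grab('wrist'); cv2.imwrite('pics/w3.png',im)
recttall(im,P,.022,.045,(.35,.6,.03,.15))
recttall(im,P,.022,.045,(.35,.6,-.08,.0))
recttall(im,P,.07,.125,(.3,.7,-.2,.2))
E
```

```text
shift [-0.0003  0.001   0.0686] turn [-0.    -0.     0.002] cur 17.1 q6 -0.35 t 4.45 pos [0.4956 0.0267 0.2906] open 0.028
7931 [452.4  70.6] [180.1  28.4] ang 17.2 z 0.0288
2685 [483.1 -35.3] [180.   27.5] ang 15.8 z 0.0287
18181 [568.5  60.6] [214.  174.8] ang 23.3 z 0.1167
```

View pics/w3.png

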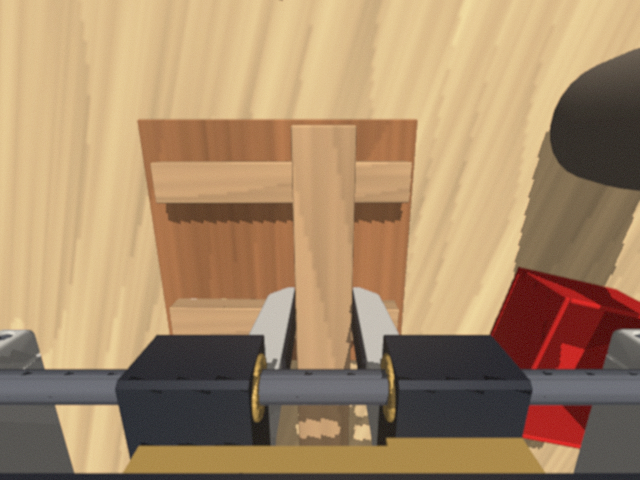

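The slat (325,200) is held square over the board. I lower it and release.

Call:
carry_out:
  targets:
    - {"hand": 10,"x": 0,"y": 0.002,"z": 0.03,"ax": 0,"ay": 0,"az": 0}
    - {"hand": 10,"x": 0,"y": 0.002,"z": 0.055,"ax": 0,"ay": 0,"az": 0}
    - {"hand": 10,"x": 0,"y": 0.002,"z": 0.065,"ax": 0,"ay": 0,"az": 0}
    - {"hand": 10,"x": 0,"y": 0.002,"z": 0.069,"ax": 0,"ay": 0,"az": 0}
    - {"hand": 10,"x": 0,"y": 0.002,"z": 0.069,"ax": 0,"ay": 0,"az": 0}
    - {"hand": 10,"x": 0,"y": 0.002,"z": 0.069,"ax": 0,"ay": 0,"az": 0}

```text
t: 5.25
tool_pos: [0.4981, 0.0264, 0.2228]
orientation: [1.868, 2.525, 0.001]
force: [-0.6, 0.5, -0.1]
opening: 0.0278
gripper_force: 15.0
```

Call:
carry_out:
  targets:
    - {"hand": 45,"x": 0,"y": 0,"z": 0,"ax": 0,"ay": 0,"az": 0}
    - {"hand": 45,"x": 0,"y": 0,"z": 0,"ax": 0,"ay": 0,"az": 0}
    - {"hand": 45,"x": 0,"y": 0,"z": 0,"ax": 0,"ay": 0,"az": 0}
    - {"hand": 45,"x": 0,"y": 0,"z": -0.05,"ax": 0,"ay": 0,"az": 0}
    - {"hand": 80,"x": 0,"y": 0,"z": -0.1,"ax": 0,"ay": 0,"az": 0}
    - {"hand": 80,"x": 0,"y": 0,"z": -0.1,"ax": 0,"ay": 0,"az": 0}

```text
t: 6.0
tool_pos: [0.4994, 0.0263, 0.3269]
orientation: [1.864, 2.52, 0.008]
force: [0.8, -0.5, -0.5]
opening: 0.0575
gripper_force: 0.0
```

```bash
python3 - <<'E'
from h import *
go(.4145,.2914,.29,-8.2)
im,d,P=grab('wrist')
recttall(im,P,.040,.06,(.35,.65,-.1,.15))
E
```

```text
shift [ 0.2784 -0.0039  0.036 ] turn [0.009 0.001 0.44 ] cur 17.0 q6 -0.35 t 6.0 pos [0.4994 0.0263 0.3269] open 0.0575
8032 [576.7  49.8] [193.2 179.5] ang 16.9 z 0.0441
```

Call:
carry_out:
  targets:
    - {"hand": 80,"x": 0.278,"y": -0.002,"z": 0.032,"ax": 0,"ay": 0,"az": 0.44}
    - {"hand": 80,"x": 0.278,"y": -0.002,"z": 0.032,"ax": 0,"ay": 0,"az": 0.44}
    - {"hand": 80,"x": 0.278,"y": -0.002,"z": 0.032,"ax": 0,"ay": 0,"az": 0.44}
    - {"hand": 80,"x": 0.278,"y": -0.002,"z": 0.032,"ax": 0,"ay": 0,"az": 0.44}
    - {"hand": 80,"x": 0.278,"y": -0.002,"z": 0.032,"ax": 0,"ay": 0,"az": 0.44}
    - {"hand": 80,"x": 0.278,"y": -0.002,"z": 0.032,"ax": 0,"ay": 0,"az": 0.44}
    - {"hand": 80,"x": 0.278,"y": -0.002,"z": 0.032,"ax": 0,"ay": 0,"az": 0.44}
    - {"hand": 80,"x": 0.278,"y": -0.002,"z": 0.032,"ax": 0,"ay": 0,"az": 0.44}

```text
t: 7.05
tool_pos: [0.4147, 0.2906, 0.2893]
orientation: [2.376, 2.055, -0.001]
force: [0.4, -0.4, 0.3]
opening: 0.0746
gripper_force: 0.0
```

```bash
python3 - <<'E'
from h import *
im,d,P=grab('wrist')
recttall(im,P,.010,.03,(.34,.48,.18,.40))
go(.4145,.2914,.191,-8.2)
im,d,P=grab('top'); recttall(im,P,.041,.06,(.40,.56,-.1,.125))
E
```

```text
8095 [414.7 291.5] [179.5  28.1] ang 81.4 z 0.017
shift [ 0.0008 -0.0004  0.0986] turn [-0.     0.    -0.002] cur -8.3 q6 0.65 t 7.1 pos [0.4148 0.2906 0.2896] open 0.0745
703 [498.4  26.3] [ 29.9 179.4] ang -72.9 z 0.0489
```

Call:
carry_out:
  newtons: 15
  targets:
    - {"hand": 80,"x": 0.001,"y": 0,"z": 0.05,"ax": 0,"ay": 0,"az": 0}
    - {"hand": 80,"x": 0.001,"y": 0,"z": 0.09,"ax": 0,"ay": 0,"az": 0}
    - {"hand": 80,"x": 0.001,"y": 0,"z": 0.099,"ax": 0,"ay": 0,"az": 0}
    - {"hand": 80,"x": 0.001,"y": 0,"z": 0.099,"ax": 0,"ay": 0,"az": 0}
    - {"hand": 10,"x": 0.001,"y": 0,"z": 0.099,"ax": 0,"ay": 0,"az": 0}
    - {"hand": 10,"x": 0.001,"y": 0,"z": 0.099,"ax": 0,"ay": 0,"az": 0}
    - {"hand": 10,"x": 0.001,"y": 0,"z": 0.099,"ax": 0,"ay": 0,"az": 0}
    - {"hand": 10,"x": 0.001,"y": 0,"z": 0.099,"ax": 0,"ay": 0,"az": 0}

```text
t: 8.15
tool_pos: [0.4146, 0.2927, 0.1911]
orientation: [2.374, 2.057, 0.001]
force: [0.3, -0.5, -0.7]
opening: 0.0389
gripper_force: 0.0
```

Call:
carry_out:
  targets:
    - {"hand": 10,"x": 0,"y": 0,"z": 0,"ax": 0,"ay": 0,"az": 0}
    - {"hand": 10,"x": 0,"y": 0,"z": 0,"ax": 0,"ay": 0,"az": 0}
    - {"hand": 10,"x": 0,"y": 0,"z": -0.05,"ax": 0,"ay": 0,"az": 0}
    - {"hand": 10,"x": 0,"y": 0,"z": -0.1,"ax": 0,"ay": 0,"az": 0}
    - {"hand": 10,"x": 0,"y": 0,"z": -0.1,"ax": 0,"ay": 0,"az": 0}
    - {"hand": 10,"x": 0,"y": 0,"z": -0.1,"ax": 0,"ay": 0,"az": 0}

```text
t: 8.9
tool_pos: [0.4143, 0.2925, 0.2903]
orientation: [-2.374, -2.057, 0.001]
force: [-0.5, 0.1, -1.4]
opening: 0.0276
gripper_force: 15.0
```

```bash
python3 - <<'E'
from h import *
go(.4382,.0079,.29,17)
E
```

```text
shift [-0.2783  0.0642  0.0003] turn [-0.    0.   -0.44] cur -8.2 q6 0.66 t 8.9 pos [0.4143 0.2925 0.2903] open 0.0276
```

Call:
carry_out:
  targets:
    - {"hand": 10,"x": -0.06,"y": 0.014,"z": 0,"ax": 0,"ay": 0,"az": -0.1}
    - {"hand": 10,"x": -0.12,"y": 0.028,"z": 0,"ax": 0,"ay": 0,"az": -0.2}
    - {"hand": 10,"x": -0.18,"y": 0.042,"z": 0,"ax": 0,"ay": 0,"az": -0.3}
    - {"hand": 10,"x": -0.23,"y": 0.053,"z": 0,"ax": 0,"ay": 0,"az": -0.4}
    - {"hand": 10,"x": -0.27,"y": 0.062,"z": 0,"ax": 0,"ay": 0,"az": -0.44}
    - {"hand": 10,"x": -0.278,"y": 0.064,"z": 0,"ax": 0,"ay": 0,"az": -0.44}
    - {"hand": 10,"x": -0.278,"y": 0.064,"z": 0,"ax": 0,"ay": 0,"az": -0.44}
    - {"hand": 10,"x": -0.278,"y": 0.064,"z": 0,"ax": 0,"ay": 0,"az": -0.44}

```text
t: 9.9
tool_pos: [0.4379, 0.0094, 0.29]
orientation: [-1.867, -2.525, 0.001]
force: [-0.4, -0.0, -0.9]
opening: 0.0278
gripper_force: 15.0
```

Call:
carry_out:
  targets:
    - {"hand": 10,"x": 0,"y": 0,"z": 0,"ax": 0,"ay": 0,"az": 0}
    - {"hand": 10,"x": 0,"y": 0,"z": 0,"ax": 0,"ay": 0,"az": 0}

```text
t: 10.15
tool_pos: [0.4382, 0.0091, 0.2907]
orientation: [-1.867, -2.527, -0.0]
force: [-0.9, 0.2, -0.3]
opening: 0.0278
gripper_force: 15.0
```

```bash
python3 - <<'E'
from h import *
go(.4382,.0079,.222,17)
E
```

```text
shift [-0.0011 -0.0003  0.0687] turn [-0.    -0.     0.002] cur 17.1 q6 -0.39 t 10.15 pos [0.4382 0.0091 0.2907] open 0.0278
```

Call:
carry_out:
  targets:
    - {"hand": 10,"x": -0.001,"y": 0,"z": 0.03,"ax": 0,"ay": 0,"az": 0}
    - {"hand": 10,"x": -0.001,"y": 0,"z": 0.055,"ax": 0,"ay": 0,"az": 0}
    - {"hand": 10,"x": -0.001,"y": 0,"z": 0.065,"ax": 0,"ay": 0,"az": 0}
    - {"hand": 10,"x": -0.001,"y": 0,"z": 0.069,"ax": 0,"ay": 0,"az": 0}
    - {"hand": 10,"x": -0.001,"y": 0,"z": 0.069,"ax": 0,"ay": 0,"az": 0}
    - {"hand": 10,"x": -0.001,"y": 0,"z": 0.069,"ax": 0,"ay": 0,"az": 0}

```text
t: 10.9
tool_pos: [0.439, 0.0074, 0.2227]
orientation: [1.868, 2.525, 0.001]
force: [0.4, -0.2, 0.0]
opening: 0.0279
gripper_force: 15.0
```

Call:
carry_out:
  targets:
    - {"hand": 45,"x": 0,"y": 0,"z": 0,"ax": 0,"ay": 0,"az": 0}
    - {"hand": 45,"x": 0,"y": 0,"z": 0,"ax": 0,"ay": 0,"az": 0}
    - {"hand": 45,"x": 0,"y": 0,"z": 0,"ax": 0,"ay": 0,"az": 0}
    - {"hand": 45,"x": 0,"y": 0,"z": -0.05,"ax": 0,"ay": 0,"az": 0}
    - {"hand": 80,"x": 0,"y": 0,"z": -0.11,"ax": 0,"ay": 0,"az": 0}
    - {"hand": 80,"x": 0,"y": 0,"z": -0.17,"ax": 0,"ay": 0,"az": 0}
    - {"hand": 80,"x": 0,"y": 0,"z": -0.2,"ax": 0,"ay": 0,"az": 0}
    - {"hand": 80,"x": 0,"y": 0,"z": -0.2,"ax": 0,"ay": 0,"az": 0}

```text
t: 11.9
tool_pos: [0.4392, 0.0073, 0.425]
orientation: [1.865, 2.522, 0.005]
force: [0.4, -0.7, -0.4]
opening: 0.0731
gripper_force: 0.0
```

```bash
python3 - <<'E'
from h import *
im,d,P=grab('wrist'); 
for bx in [(.35,.47,-.1,.12),(.45,.56,-.08,.13)]:
    q=P.reshape(-1,3);m=(q[:,2]>.041)&(q[:,2]<.056)
c=im.copy(); c[(P[...,2]>.041)&(P[...,2]<.056)]=(0,255,0); cv2.imwrite('pics/w4.png',c)
# pot grip and hook from the first top and scene views
z=np.load('top.npz');P=z['P']; recttall(z['im'],P,.210,.225,(.4,.6,-.5,-.25))
S=np.load('scene.npz');recttall(S['im'],S['P'],.209,.225,(.4,.6,-.45,-.3))
for n in ('top','scene'):
    z=np.load(n+'.npz'); q=z['P'].reshape(-1,3); m=(q[:,2]>.182)&(q[:,2]<.191)&(q[:,0]>.48)&(q[:,0]<.7)&(q[:,1]>-.46)&(q[:,1]<-.33)
    i=z['im'].reshape(-1,3).astype(int); g=(abs(i[:,0]-i[:,2])<40)&m
    recttall(None,z['P'].reshape(-1,3)[g],.1,.3)
go(.51,-.38,.42,0)
E
```

```text
157 [ 501.5 -365.5] [50.1 32.3] ang 74.8 z 0.2157
198 [ 510.2 -366.6] [50.3 21.5] ang 80.1 z 0.2147
188 [ 540.9 -362.4] [113.8  51.3] ang 0.9 z 0.1861
276 [ 556.4 -374.4] [60.1 91.8] ang -11.8 z 0.1852
shift [-0.3913 -0.0452  0.0028] turn [0.002 0.001 0.297] cur 17.0 q6 -0.4 t 11.95 pos [0.4387 0.0074 0.4226] open 0.0739
```

View pics/w4.png

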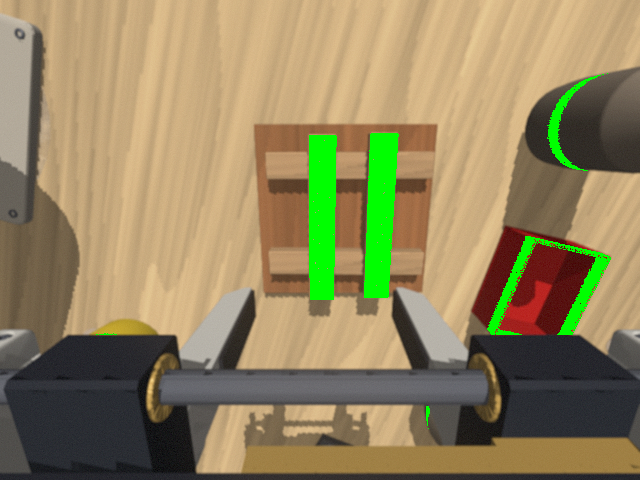

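The two upper slats (green, at (322,215) and (380,215)) lie square across the bearers, evenly about the middle. Now I go to the pot, with the camera looking at the grip.

```bash
python3 - <<'E'
from h import *
s=read_state(); M=R.from_rotvec(s['orientation']).as_matrix()
print(M.T@(np.array([.41,-.345,.43])-s['tool_pos']))
E
```

```text
[-0.32855291 -0.13055717 -0.00739184]
```

Call:
carry_out:
  targets:
    - {"hand": 95,"x": -0.33,"y": -0.13,"z": 0,"ax": 0,"ay": 0,"az": 2.08}
    - {"hand": 95,"x": -0.33,"y": -0.13,"z": 0,"ax": 0,"ay": 0,"az": 2.08}
    - {"hand": 95,"x": -0.33,"y": -0.13,"z": 0,"ax": 0,"ay": 0,"az": 2.08}
    - {"hand": 95,"x": -0.33,"y": -0.13,"z": 0,"ax": 0,"ay": 0,"az": 2.08}
    - {"hand": 95,"x": -0.33,"y": -0.13,"z": 0,"ax": 0,"ay": 0,"az": 2.08}
    - {"hand": 95,"x": -0.33,"y": -0.13,"z": 0,"ax": 0,"ay": 0,"az": 2.08}
    - {"hand": 95,"x": -0.33,"y": -0.13,"z": 0,"ax": 0,"ay": 0,"az": 2.08}
    - {"hand": 95,"x": -0.33,"y": -0.13,"z": 0,"ax": 0,"ay": 0,"az": 2.08}

```text
t: 12.95
tool_pos: [0.4101, -0.3467, 0.4187]
orientation: [-3.087, -0.562, 0.004]
force: [-0.3, 0.4, -0.5]
opening: 0.0881
gripper_force: 0.0
```

```bash
python3 - <<'E'
from h import *
go(.41,-.345,.43,-102)
E
```

```text
shift [ 0.0005 -0.0017 -0.0113] turn [-0.004  0.003  0.57 ] cur -69.4 q6 0.41 t 12.95 pos [ 0.4101 -0.3467  0.4187] open 0.0881
```

Call:
carry_out:
  targets:
    - {"hand": 95,"x": 0,"y": 0,"z": 0,"ax": 0,"ay": 0,"az": 0.57}
    - {"hand": 95,"x": 0,"y": 0,"z": 0,"ax": 0,"ay": 0,"az": 0.57}
    - {"hand": 95,"x": 0,"y": 0,"z": 0,"ax": 0,"ay": 0,"az": 0.57}
    - {"hand": 95,"x": 0,"y": 0,"z": 0,"ax": 0,"ay": 0,"az": 0.57}
    - {"hand": 95,"x": 0,"y": 0,"z": 0,"ax": 0,"ay": 0,"az": 0.57}
    - {"hand": 95,"x": 0,"y": 0,"z": 0,"ax": 0,"ay": 0,"az": 0.57}

```text
t: 13.7
tool_pos: [0.4107, -0.3461, 0.4212]
orientation: [-3.125, 0.313, 0.001]
force: [-1.3, -0.2, -0.7]
opening: 0.0887
gripper_force: 0.0
```

```bash
python3 - <<'E'
from h import *
im,d,P=grab('wrist'); cv2.imwrite('pics/w5.png',im); np.savez('w5',im=im,P=P)
recttall(im,P,.207,.225,(.42,.6,-.43,-.3))
recttall(im,P,.180,.192,(.42,.7,-.43,-.3))
recttall(im,P,.196,.2065,(.42,.7,-.43,-.3))
recttall(im,P,.006,.02,(.45,.75,-.5,-.25))
go(.508,-.366,.43,-102)
E
```

```text
3400 [ 509.5 -367.7] [50.2 16.1] ang 76.8 z 0.2139
2312 [ 526.4 -363.7] [71.6 55.4] ang 14.9 z 0.1841
416 [ 492.9 -363.9] [47.5 18.2] ang 76.9 z 0.2038
5582 [ 588.6 -381.1] [120.2  73.4] ang 80.6 z 0.0111
shift [ 0.0993  0.0001 -0.0085] turn [-0.     0.     0.009] cur -101.5 q6 0.98 t 13.75 pos [ 0.4107 -0.3462  0.4215] open 0.088
```

View pics/w5.png

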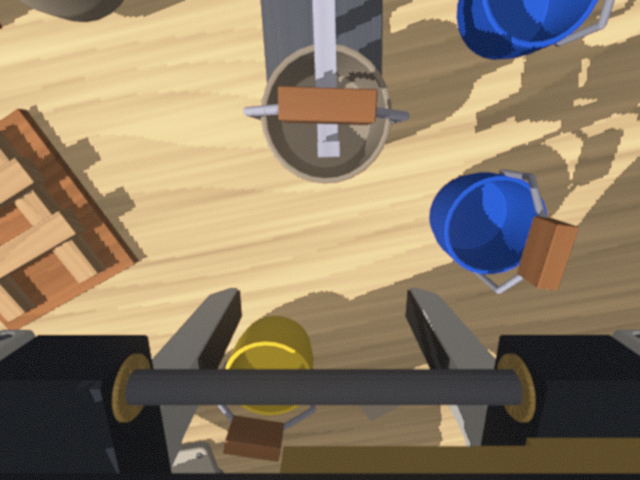

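The grey pot's grip (328,105) sits on the hook bar, the tip is at (328,150), and a blue look-alike at (490,225) stays clear. I move over the grip.

Call:
carry_out:
  targets:
    - {"hand": 97,"x": 0.05,"y": 0.001,"z": -0.01,"ax": 0,"ay": 0,"az": 0.03}
    - {"hand": 97,"x": 0.09,"y": 0.001,"z": -0.01,"ax": 0,"ay": 0,"az": 0.03}
    - {"hand": 97,"x": 0.101,"y": 0.001,"z": -0.01,"ax": 0,"ay": 0,"az": 0.03}
    - {"hand": 97,"x": 0.101,"y": 0.001,"z": -0.01,"ax": 0,"ay": 0,"az": 0.03}
    - {"hand": 97,"x": 0.101,"y": 0.001,"z": -0.01,"ax": 0,"ay": 0,"az": 0.03}
    - {"hand": 97,"x": 0.101,"y": 0.001,"z": -0.01,"ax": 0,"ay": 0,"az": 0.03}

```text
t: 14.5
tool_pos: [0.5087, -0.3675, 0.4321]
orientation: [3.12, -0.365, 0.0]
force: [-1.2, -0.6, 0.3]
opening: 0.0901
gripper_force: 0.0
```

```bash
python3 - <<'E'
from h import *
go(.5095,-.3677,.375,-103.2)
z=np.load('w5.npz');P=z['P'];
for r in (20,40,60,80,135,150):
    row=P[r]; k=np.where((row[:,2]>.17)&(row[:,2]<.212))[0]; k=k[(k>300)&(k<350)]
    if len(k): print(r,k.min(),k.max(),np.round(row[k].mean(0),4))
E
```

```text
shift [ 0.0008 -0.      0.0571] turn [ 0.    -0.    -0.002] cur -103.3 q6 1.1 t 14.5 pos [ 0.5087 -0.3675  0.4321] open 0.0901
20 313 334 [ 0.5549 -0.3751  0.1842]
40 314 335 [ 0.5453 -0.3737  0.1842]
60 315 335 [ 0.5354 -0.372   0.1843]
80 316 336 [ 0.5253 -0.3705  0.1841]
135 318 337 [ 0.4956 -0.3655  0.1839]
150 318 339 [ 0.4875 -0.3642  0.2042]
```

Call:
carry_out:
  newtons: 30
  targets:
    - {"hand": 97,"x": 0.001,"y": 0,"z": 0.03,"ax": 0,"ay": 0,"az": 0}
    - {"hand": 97,"x": 0.001,"y": 0,"z": 0.05,"ax": 0,"ay": 0,"az": 0}
    - {"hand": 97,"x": 0.001,"y": 0,"z": 0.056,"ax": 0,"ay": 0,"az": 0}
    - {"hand": 97,"x": 0.001,"y": 0,"z": 0.056,"ax": 0,"ay": 0,"az": 0}
    - {"hand": 30,"x": 0.001,"y": 0,"z": 0.056,"ax": 0,"ay": 0,"az": 0}
    - {"hand": 30,"x": 0.001,"y": 0,"z": 0.056,"ax": 0,"ay": 0,"az": 0}
    - {"hand": 30,"x": 0.001,"y": 0,"z": 0.056,"ax": 0,"ay": 0,"az": 0}
    - {"hand": 30,"x": 0.001,"y": 0,"z": 0.056,"ax": 0,"ay": 0,"az": 0}

```text
t: 15.5
tool_pos: [0.5105, -0.3677, 0.3759]
orientation: [3.12, -0.364, 0.0]
force: [-0.8, 0.4, -0.8]
opening: 0.0549
gripper_force: 0.0
```

Call:
carry_out:
  targets:
    - {"hand": 30,"x": 0,"y": 0,"z": 0,"ax": 0,"ay": 0,"az": 0}
    - {"hand": 30,"x": 0,"y": 0,"z": 0,"ax": 0,"ay": 0,"az": 0}

```text
t: 15.75
tool_pos: [0.5105, -0.3678, 0.3759]
orientation: [3.12, -0.364, 0.0]
force: [0.9, -0.6, -0.2]
opening: 0.0497
gripper_force: 30.0
```

Gripped at 50 mm opening. I lift it 38 mm gently.

Call:
carry_out:
  targets:
    - {"hand": 30,"x": 0,"y": 0,"z": -0.005,"ax": 0,"ay": 0,"az": 0}
    - {"hand": 30,"x": 0,"y": 0,"z": -0.012,"ax": 0,"ay": 0,"az": 0}
    - {"hand": 30,"x": 0,"y": 0,"z": -0.02,"ax": 0,"ay": 0,"az": 0}
    - {"hand": 30,"x": 0,"y": 0,"z": -0.028,"ax": 0,"ay": 0,"az": 0}
    - {"hand": 30,"x": 0,"y": 0,"z": -0.034,"ax": 0,"ay": 0,"az": 0}
    - {"hand": 30,"x": 0,"y": 0,"z": -0.038,"ax": 0,"ay": 0,"az": 0}
    - {"hand": 30,"x": 0,"y": 0,"z": -0.038,"ax": 0,"ay": 0,"az": 0}
    - {"hand": 30,"x": 0,"y": 0,"z": -0.038,"ax": 0,"ay": 0,"az": 0}

```text
t: 16.75
tool_pos: [0.5104, -0.3677, 0.4134]
orientation: [-3.12, 0.364, 0.001]
force: [0.5, 0.3, -5.5]
opening: 0.0495
gripper_force: 30.0
```

```bash
python3 - <<'E'
from h import *
s=read_state(); u=np.array([-.987,.160]); p=s['tool_pos']
go(p[0]+.13*u[0],p[1]+.13*u[1],.414,-103.2); print(s['force'])
E
```

```text
shift [-0.1297  0.0093 -0.0006] turn [-0.     0.001 -0.002] cur -103.3 q6 1.1 t 16.75 pos [ 0.5104 -0.3677  0.4134] open 0.0495
[ 0.51847765  0.27579885 -5.46472473]
```

Call:
carry_out:
  targets:
    - {"hand": 30,"x": -0.01,"y": 0.001,"z": 0,"ax": 0,"ay": 0,"az": 0}
    - {"hand": 30,"x": -0.025,"y": 0.002,"z": 0,"ax": 0,"ay": 0,"az": 0}
    - {"hand": 30,"x": -0.045,"y": 0.003,"z": 0,"ax": 0,"ay": 0,"az": 0}
    - {"hand": 30,"x": -0.065,"y": 0.005,"z": 0,"ax": 0,"ay": 0,"az": 0}
    - {"hand": 30,"x": -0.085,"y": 0.006,"z": 0,"ax": 0,"ay": 0,"az": 0}
    - {"hand": 30,"x": -0.1,"y": 0.007,"z": 0,"ax": 0,"ay": 0,"az": 0}
    - {"hand": 30,"x": -0.11,"y": 0.008,"z": 0,"ax": 0,"ay": 0,"az": 0}
    - {"hand": 30,"x": -0.11,"y": 0.008,"z": 0,"ax": 0,"ay": 0,"az": 0}

```text
t: 17.75
tool_pos: [0.4011, -0.3502, 0.4139]
orientation: [3.12, -0.365, 0.0]
force: [-1.1, -0.3, -5.3]
opening: 0.0497
gripper_force: 30.0
```

```bash
python3 - <<'E'
from h import *
im,d,P=grab('wrist'); cv2.imwrite('pics/w6.png',im)
# centre between upper slats / board
go(.4675,.0174,.44,-103.2); print(read_state()['force'])
E
```

```text
shift [-0.0205 -0.3729 -0.0262] turn [ 0.    -0.001 -0.002] cur -103.3 q6 0.99 t 17.8 pos [ 0.4015 -0.3502  0.4139] open 0.0495
[ 0.43526556  0.33225903 -5.17576543]
```

Call:
carry_out:
  targets:
    - {"hand": 30,"x": -0.001,"y": -0.02,"z": -0.01,"ax": 0,"ay": 0,"az": 0}
    - {"hand": 30,"x": -0.003,"y": -0.06,"z": -0.02,"ax": 0,"ay": 0,"az": 0}
    - {"hand": 30,"x": -0.006,"y": -0.11,"z": -0.026,"ax": 0,"ay": 0,"az": 0}
    - {"hand": 30,"x": -0.009,"y": -0.16,"z": -0.026,"ax": 0,"ay": 0,"az": 0}
    - {"hand": 30,"x": -0.012,"y": -0.21,"z": -0.026,"ax": 0,"ay": 0,"az": 0}
    - {"hand": 30,"x": -0.014,"y": -0.26,"z": -0.026,"ax": 0,"ay": 0,"az": 0}
    - {"hand": 30,"x": -0.017,"y": -0.31,"z": -0.026,"ax": 0,"ay": 0,"az": 0}
    - {"hand": 30,"x": -0.019,"y": -0.345,"z": -0.026,"ax": 0,"ay": 0,"az": 0}

```text
t: 18.8
tool_pos: [0.4625, -0.0069, 0.4406]
orientation: [-3.12, 0.36, -0.002]
force: [0.9, -0.5, -3.9]
opening: 0.0498
gripper_force: 30.0
```

Call:
carry_out:
  targets:
    - {"hand": 30,"x": -0.001,"y": -0.018,"z": 0,"ax": 0,"ay": 0,"az": 0}
    - {"hand": 30,"x": -0.001,"y": -0.028,"z": 0,"ax": 0,"ay": 0,"az": 0}
    - {"hand": 30,"x": -0.001,"y": -0.028,"z": 0,"ax": 0,"ay": 0,"az": 0}
    - {"hand": 30,"x": -0.001,"y": -0.028,"z": 0,"ax": 0,"ay": 0,"az": 0}

```text
t: 19.3
tool_pos: [0.4679, 0.017, 0.4399]
orientation: [3.12, -0.365, 0.0]
force: [-0.6, -0.3, -4.0]
opening: 0.0498
gripper_force: 30.0
```

```bash
python3 - <<'E'
from h import *
go(.4675,.0174,.374,-103.2); print(read_state()['force'])
im,d,P=grab('scene'); cv2.imwrite('pics/s2.png',cv2.resize(im[130:300,260:460],(706,600)))
E
```

```text
shift [-0.0005 -0.0003  0.0659] turn [ 0.    -0.    -0.002] cur -103.3 q6 1.73 t 19.3 pos [0.4679 0.017  0.4399] open 0.0498
[-0.62149258 -0.29704036 -4.02069129]
```

View pics/s2.png

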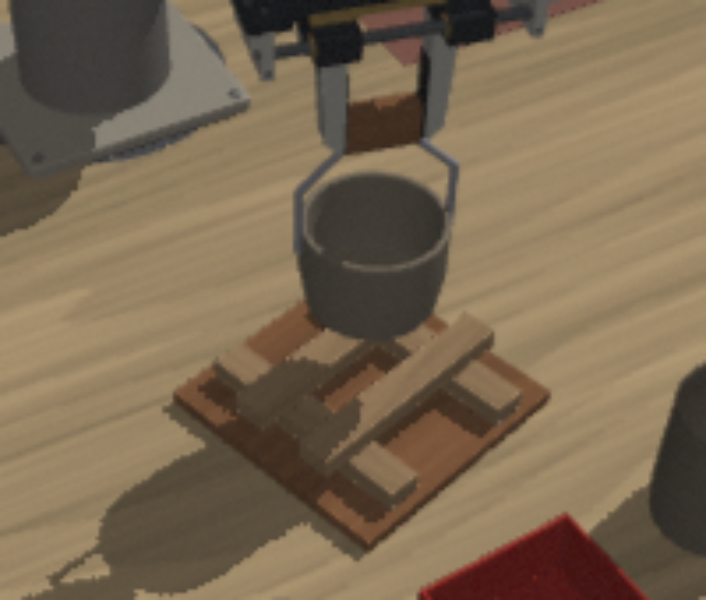

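The pot (370,255) hangs upright over the rack. I lower it gently.

Call:
carry_out:
  targets:
    - {"hand": 30,"x": 0,"y": 0,"z": 0.015,"ax": 0,"ay": 0,"az": 0}
    - {"hand": 30,"x": 0,"y": 0,"z": 0.032,"ax": 0,"ay": 0,"az": 0}
    - {"hand": 30,"x": 0,"y": 0,"z": 0.046,"ax": 0,"ay": 0,"az": 0}
    - {"hand": 30,"x": 0,"y": 0,"z": 0.055,"ax": 0,"ay": 0,"az": 0}
    - {"hand": 30,"x": 0,"y": 0,"z": 0.06,"ax": 0,"ay": 0,"az": 0}
    - {"hand": 30,"x": 0,"y": 0,"z": 0.063,"ax": 0,"ay": 0,"az": 0}
    - {"hand": 30,"x": 0,"y": 0,"z": 0.065,"ax": 0,"ay": 0,"az": 0}
    - {"hand": 30,"x": 0,"y": 0,"z": 0.065,"ax": 0,"ay": 0,"az": 0}

```text
t: 20.35
tool_pos: [0.468, 0.0174, 0.375]
orientation: [-3.12, 0.364, -0.001]
force: [-0.5, -0.2, -3.7]
opening: 0.0497
gripper_force: 30.0
```

Call:
carry_out:
  targets:
    - {"hand": 30,"x": 0,"y": 0,"z": 0.001,"ax": 0,"ay": 0,"az": 0}
    - {"hand": 30,"x": 0,"y": 0,"z": 0.001,"ax": 0,"ay": 0,"az": 0}
    - {"hand": 30,"x": 0,"y": 0,"z": 0.001,"ax": 0,"ay": 0,"az": 0}

```text
t: 20.72
tool_pos: [0.4681, 0.0174, 0.374]
orientation: [-3.12, 0.364, -0.001]
force: [0.4, 0.1, -4.4]
opening: 0.05
gripper_force: 30.0
```

Call:
carry_out:
  targets:
    - {"hand": 30,"x": 0,"y": 0,"z": 0.001,"ax": 0,"ay": 0,"az": 0}
    - {"hand": 30,"x": 0,"y": 0,"z": 0.001,"ax": 0,"ay": 0,"az": 0}
    - {"hand": 30,"x": 0,"y": 0,"z": 0.001,"ax": 0,"ay": 0,"az": 0}

```text
t: 21.1
tool_pos: [0.4682, 0.0174, 0.3739]
orientation: [3.12, -0.364, 0.002]
force: [-2.2, 0.2, 6.0]
opening: 0.0498
gripper_force: 30.0
```

Contact: the force went from -4.4 to +6 N. I release and retreat.

Call:
carry_out:
  targets:
    - {"hand": 60,"x": 0,"y": 0,"z": 0,"ax": 0,"ay": 0,"az": 0}
    - {"hand": 75,"x": 0,"y": 0,"z": 0,"ax": 0,"ay": 0,"az": 0}
    - {"hand": 90,"x": 0,"y": 0,"z": 0,"ax": 0,"ay": 0,"az": 0}
    - {"hand": 90,"x": 0,"y": 0,"z": 0,"ax": 0,"ay": 0,"az": 0}
    - {"hand": 90,"x": 0,"y": 0,"z": -0.03,"ax": 0,"ay": 0,"az": 0}
    - {"hand": 90,"x": 0,"y": 0,"z": -0.07,"ax": 0,"ay": 0,"az": 0}
    - {"hand": 90,"x": 0,"y": 0,"z": -0.12,"ax": 0,"ay": 0,"az": 0}
    - {"hand": 90,"x": 0,"y": 0,"z": -0.12,"ax": 0,"ay": 0,"az": 0}

```text
t: 22.1
tool_pos: [0.4685, 0.0174, 0.4976]
orientation: [-3.12, 0.364, -0.013]
force: [0.3, -0.7, -0.5]
opening: 0.0838
gripper_force: 0.0
```

Call:
carry_out:
  targets:
    - {"hand": 90,"x": 0,"y": 0,"z": 0,"ax": 0,"ay": 0,"az": 0}
    - {"hand": 90,"x": 0,"y": 0,"z": 0,"ax": 0,"ay": 0,"az": 0}

```text
t: 22.35
tool_pos: [0.4678, 0.0174, 0.4909]
orientation: [3.12, -0.364, -0.004]
force: [0.3, 0.5, 0.7]
opening: 0.0841
gripper_force: 0.0
```

```bash
python3 - <<'E'
from h import *
im,d,P=grab('scene'); cv2.imwrite('pics/s3.png',cv2.resize(im[130:300,260:460],(706,600)))
recttall(im,P,.207,.225,(.4,.55,-.06,.1)); s=read_state();print(s['opening'],s['force'],s['t'])
E
```

```text
139 [468.7  18.4] [50.1 18.4] ang 73.1 z 0.2127
0.08385887405387465 [-0.02931707  0.05861727 -0.67718197] 22.4
```

View pics/s3.png

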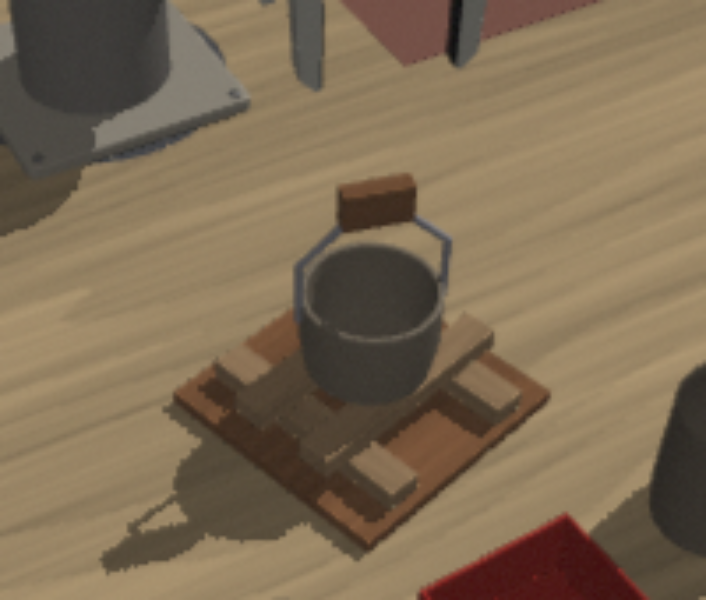

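The pot (370,320) stands upright on both upper slats, centred at (0.469, 0.018), and the gripper is clear. I hand in the job.

```bash
python3 -c "
from plant import robot
print(robot.close_job())"
```

```text
the job is handed in; nothing more can be done
None
```

The rack is finished: both loose slats lie across the lower two and the pot stands upright on them, about 2 mm from the middle. I handed the job in at about 22 s of the 72 s allowed; the hand-in gave no verdict.

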